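Present a pipe nipple to the bore camera

ROBOT

A 7-joint arm with a two-finger parallel gripper is mounted at the origin on the work surface; the furniture and walls round the work are solid. World frame = base frame: x ahead of the robot, y to its left, z up, the work surface at z = 0. Lengths are in m, angles in rad, forces in N, time in s.
With the tool pointing down it reaches from about 0.35 to 0.9 m from the base axis. Payload 19.9 kg.
Tool frame: the origin (TCP) lies between the finger pads; the fingertips stand 19 mm ahead of it and the grasp point (between the pads) is the TCP; z points along the fingers, y is the line along which they close (so a half turn about z gives the same grasp; the last joint's range is limited). The gripper opens to 94 mm and grips with 3 to 60 N. Pads are 16 mm wide; open, the fingers measure 119 mm over their backs; the gripper's body (75 mm by 177 mm) begins 78 mm behind the grasp point.
Start: joints at [1.304, 0.417, -0.01, 1.614, 0.005, 1.111, -0.053], TCP at [0.14, -0.609, 0.224] pointing down, gripper open.
Joint ranges: [-2.81, 2.81], [-0.39, 2.02], [-1.27, 1.25], [0.06, 2.57], [-1.19, 4.33], [0.19, 2], [-2.82, 2.82]. Speed limits (rad/s): [1.89, 1.89, 2.39, 2.39, 3.01, 3.01, 3.01].

INTERFACE

Orientations are given as a 3x3 rotation matrix whose columns are the frame's x, y, z axes.
In Python, from rig import robot gives the robot as it stands. Calls block until the motion is done:
- robot.move_ptp(position, orientation): joint-space move of the TCP to a pose.
- robot.move_linear(position, velocity=0.15, frame=None, threshold=None): straight line of the TCP; frame=None keeps the orientation; velocity is the mean speed in m/s. With threshold (N) it stops when the force on the tool has changed by that much, and returns True; else False.
- robot.goto_joints(angles): joint-space move.
- robot.gripper_to(opening): finger opening in m; the grip force is fixed at half the most; returns when the fingers have stopped.
- robot.pause(seconds).
- robot.ik(position, orientation): joint angles nearest the present ones, or None.
- robot.get_state(): the state.
- robot.grab_frame(name): name is "side" or "top" or "wrist"; returns the picture (384x512x3 uint8, red, green, blue); there is no depth.
- robot.camera_info(name): a dict with "fx", "fy", "cx", "cy" (pixels), "rvec" (rotation vector, rad) and "tvec" (3), from world to camera coordinates, as OpenCV has them. Camera axes: x right, y down, z forward; pixel columns grow to the right and rows downward; lengths in m; the calibration is good to about 2 mm. The wrist camera is an equidistant fisheye: a pixel r from the principal point sees the ray r / f radians off the axis. A picture is of the moment at which its call begins: read the wrist's pose just before it. camera_info takes no time and is no camera call; for the wrist camera it gives the pose at the moment of the call.
A pose or a line that the arm cannot do raises robot.PlanningError and nothing moves.
- robot.sign_off(): hands the job in; it is judged then, once.
The state is a dict: "time": time; "qpos": joint angles; "joint_vel": joint speeds; "effort": joint torques, N m; "ee_pos": TCP position; "tool_rot": TCP orientation; "force": force on the tool from outside, world axes, zero at the start; "moment": the same for the moment, N m; "opening": finger opening in m; "grasp_force": force on a finger pad.
Only numpy, scipy, OpenCV 4.12 (cv2) and the standard library are available. Lean on these libraries where they do the work, as an engineer would, in place of code of your own. Each camera call takes 0.05 s, during which the arm holds its last target. There are 200 camera calls.

TASK

Start the bench bore camera by pressing its green button fully down and letting it spring back; only then pick up the short rusty pipe standing among the parts and hold it in the air in front of the tilted camera head, with the end it stood on facing the lens about 80 mm away, and the pipe in line with the lens axis so that the camera looks straight into the bore. The program finishes while still holding the pipe there, motionless; on the way do not touch the camera with the pipe, do not swivel its head, and leave the paint tin and the bolt where they are.

Things in the scene. Friction and masses are not known exactly. Their poses are not given: they have to be found in the camera images.
- bore_camera: Bench bore camera, fixed: grey foot plate 110 mm (its x) x 220 mm (its y), top face 14 mm above the bench, carrying the camera head at y = +60 mm and the green start button at y = -70 mm. Origin at the centre of the underside, z up, front = -x.
- head (a joint): Lean of the blue camera head in rad: 0 = lens looks straight up, growing as the lens leans to the unit's front (-x). It stands somewhere between 0.3 and 0.6 and stays there by stiff friction; not to be moved. The head is a barrel 62 mm in diameter at the lens end, 76 mm long, pivoted 72 mm above the bench between two cheeks that reach 97 mm high and, with their knobs, 100 mm across.
- lens (a point): Centre of the lens face (dark glass inside a white ring light) at the upper end of the camera head, 40 mm from its pivot. Its z axis is the lens axis, pointing out of the lens to the viewed part; its y axis is along the head's pivot.
- start_button_top (a point): Centre of the top of the round green push button (34 mm in diameter) on the foot plate, 36 mm above the bench, in a black collar 50 mm in diameter and 26 mm above the bench; pressed straight down (world -z).
- start_button (a joint): Travel of the button in m: 0 = up, 0.006 = fully down. A spring pushes it back up; fully down takes about 5 N.
- pipe: Short rusty brown steel pipe (nipple), 42 mm outside diameter, 90 mm long, open at both ends, about 0.25 to 0.5 kg, standing upright on its end on the bench; grip it round the outside of its upper half. Origin at the centre of its lower end, z axis along the pipe to the other end.
- pipe_foot (a point): Centre of the pipe's lower end, the end it stands on and which shall face the lens (same point as the pipe's origin).
- red_tin: Closed paint tin with a red and white label, 78 mm in diameter, 77 mm tall, standing; bystander. Origin at the centre of its underside.
- bolt: Rusty hexagon bolt lying on its side, 34 x 89 x 30 mm, long along its y, head at +y; bystander. Origin at the middle of its underside.
Mind the look-alikes: they are no part of the job. What is shaped like the pipe but blue is not meant.

How it is judged:
On the way, in this order (a step that is already met when the one before it is completed fails the run):
1. the start button is pressed fully down (at least 5 of its 6 mm) (value of joint start_button above 0.005 m), for 0.1 s.
2. the button has been let go and is up again (value of joint start_button below 0.0015 m), for 0.1 s.
3. the pipe is lifted clear of the bench in the fingers (height (world z) of pipe_foot above 0.03 m and contact force between pipe and the fingers above 1 N), for 0.2 s.
At the end, for the whole second after the job is handed in: The pipe is held in the fingers, at rest, touching nothing of the camera: its lower end 60 to 100 mm from the lens along the lens axis and within 12 mm of that axis in each direction, the pipe's axis within 0.17 rad of the lens axis; the button is up (z of pipe_foot in the frame of lens between 0.06 and 0.1 m and x of pipe_foot in the frame of lens between -0.012 and 0.012 m and y of pipe_foot in the frame of lens between -0.012 and 0.012 m and angle between the z axis of pipe and the z axis of lens, either way round below 0.17 rad and contact force between pipe and the fingers above 1 N and contact force between pipe and bore_camera below 0.1 N and linear speed of pipe below 0.02 m/s and angular speed of pipe below 0.1 rad/s and value of joint start_button below 0.0015 m); the arm keeps its last pose, push and grip.
It fails at once if the pipe touches the camera unit (contact force between pipe and bore_camera above 1 N).
It fails at once if the camera head is swivelled (lens moved over 8 mm) (distance of lens from where it was at the start of the episode above 0.008 m).
It fails at once if the paint tin is moved over 25 mm (distance of red_tin from where it was at the start of the episode above 0.025 m).
It fails at once if the bolt is moved over 25 mm (distance of bolt from where it was at the start of the episode above 0.025 m).
It also fails if it takes over 48 s, if anything falls off the work surface, if the arm or the gripper's body presses on something with over 40 N, if the wrist force passes 120 N, or if a joint passes its speed limit or range.

## Working session

There is one attempt and no reset: what is moved stays moved. The work goes in short steps, each a Python script; the robot and the scene stay as the last script left them, time stands still between calls to the robot, and variables do not carry over. Pictures are saved under pics/ and viewed, at most 10 in all, crops included, and the job is handed in when it is done.

```bash
mkdir -p pics
python3 - <<'E'
from rig import robot
import cv2,json
for n in("side","top"):
    cv2.imwrite(f"pics/{n}0.png",robot.grab_frame(n)[:,:,::-1]); print(n,robot.camera_info(n))
print(robot.get_state()["time"])
E
```

```text
side {'fx': 457.320215216407, 'fy': 457.320215216407, 'cx': 258.02163272349765, 'cy': 198.0632708549094, 'rvec': array([ 0.70549627, -2.59369649,  1.18189073]), 'tvec': array([0.45700452, 0.1308247 , 1.23768412])}
top {'fx': 382.67928520389677, 'fy': 382.67928520389677, 'cx': 254.33156904155746, 'cy': 197.71700704272075, 'rvec': array([ 2.13191532, -2.0927297 ,  0.19727538]), 'tvec': array([0.15652776, 0.45010611, 1.02124098])}
0.1
```

View pics/top0.png

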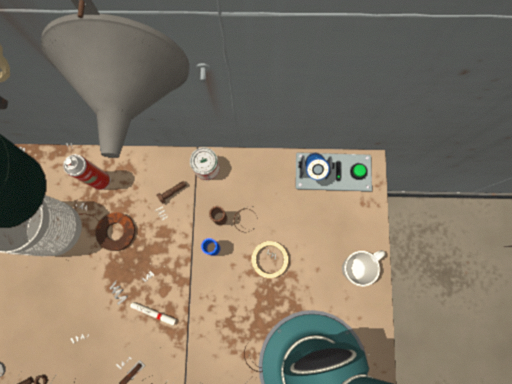

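View pics/side0.png

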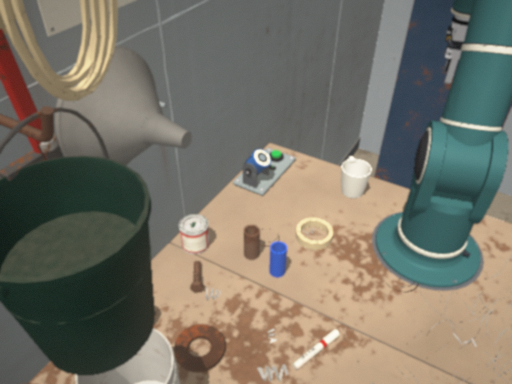

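The top view shows the camera unit with the lens at (317,170) and the button at (360,171), the tin at (204,163) and the bolt at (173,191). There are two pipe candidates: brown at (218,215) and blue at (210,247). The brown one fits, since it is rusty and standing; the blue one is the look-alike. I'll confirm with an enlarged crop.

```bash
cat > h.py <<'E'
import cv2,numpy as np
from rig import robot
from scipy.spatial.transform import Rotation as Ro
from scipy.optimize import least_squares
def cam(n):
    i=robot.camera_info(n); return np.array([[i['fx'],0,i['cx']],[0,i['fy'],i['cy']],[0,0,1]]),i['rvec'],i['tvec']
def proj(n,P):
    K,r,t=cam(n); return cv2.projectPoints(np.array(P,float).reshape(-1,1,3),r,t,K,None)[0].reshape(-1,2)
def plane(n,uv,z):
    K,r,t=cam(n); R=cv2.Rodrigues(r)[0]; d=R.T@np.linalg.inv(K)@[*uv,1]; c=-R.T@t
    return c+d*(z-c[2])/d[2]
def tri(a,b):  # top, side pixels
    return least_squares(lambda p:np.r_[proj('top',p)[0]-a,proj('side',p)[0]-b],[.4,-.4,.1]).x
E
python3 - <<'E'
from h import *
t=cv2.imread('pics/top0.png');s=cv2.imread('pics/side0.png')
z=lambda im,x,y,w,h:cv2.resize(im[y:y+h,x:x+w],(400,300),interpolation=cv2.INTER_CUBIC)
cv2.imwrite('pics/c.png',np.vstack([np.hstack([z(t,290,138,92,69),z(s,230,138,80,60)]),np.hstack([z(t,160,145,120,90),z(s,170,205,140,105)])]))
for n,uv,h in(('btn',(360,171),.036),('lens',(317,170),.11),('pipe',(217,215),.09),('tin',(204,163),.077),('bolt',(173,191),.02),('blue',(210,246),.09),('cup',(363,268),.08)): print(n,plane('top',uv,h).round(3))
for n,uv in(('btn',(277,155)),): print(n,plane('side',uv,.036).round(3))
print('pipe base side',plane('side',(251,257),0).round(3))
E
```

```text
btn [ 0.532 -0.134  0.036]
lens [ 0.512 -0.001  0.11 ]
pipe [0.39  0.262 0.09 ]
tin [0.536 0.305 0.077]
bolt [0.468 0.399 0.02 ]
blue [0.308 0.277 0.09 ]
cup [ 0.259 -0.121  0.08 ]
btn [ 0.525 -0.117  0.036]
pipe base side [0.39  0.276 0.   ]
```

View pics/c.png

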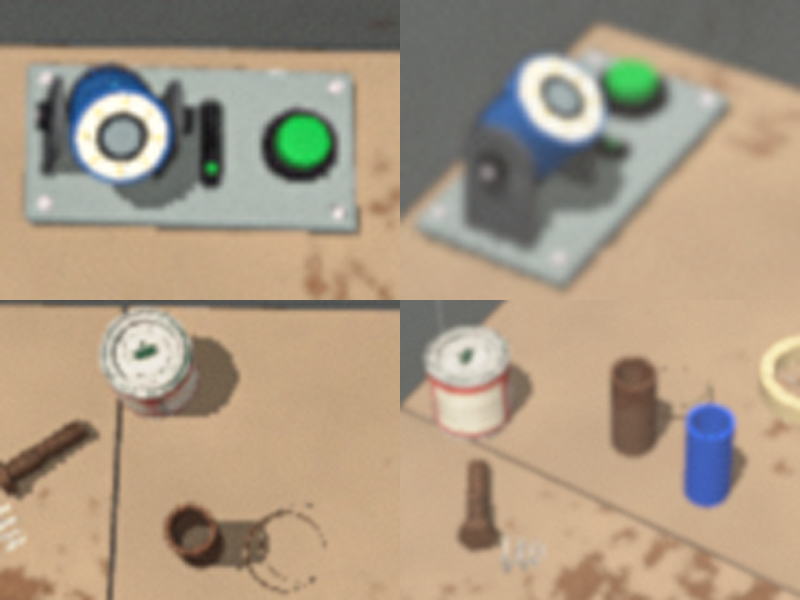

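The crop shows the brown rusty open pipe at top (218,215) / side (251,241). It stands clear of the blue one, so it is the one to take. The head leans toward the bench interior (-x). Next I fit the unit pose, the lean and the pipe.

```bash
cat > fit.py <<'E'
from h import *
c=lambda p,s,x0,y0:(np.array(p,float)+.5)*s-.5+[x0,y0]
T=c([(30,68),(352,75),(357,232),(25,225),(303,141),(122,137)],92/400,290,138)
S=c([(15,228),(196,22),(328,103),(162,288),(232,80),(161,95)],.2,230,138)
def model(p):
    x,y,a,l,xp=p; s,k=np.sin(l),np.cos(l)
    L=np.array([[.055,.11,.014],[.055,-.11,.014],[-.055,-.11,.014],[-.055,.11,.014],[0,-.07,.036],[xp-.04*s,.06,.072+.04*k]])
    return L@Ro.from_euler('z',a).as_matrix().T+[x,y,0]
def res(p):
    P=model(p); return np.r_[(proj('top',P)-T).ravel(),(proj('side',P)-S).ravel(),p[4]/.002,(p[3]-.45)/.15]
f=least_squares(res,[.53,-.06,0,.45,0]);print(f.x.round(4));print(f.fun.round(1));print(model(f.x)[4:].round(4))
for i in(4,5):print(tri(T[i],S[i]).round(4))
# pipe top: centre pixel in each view
a=c((193,532-300),.3,160,145);b=c((634-400,373-300),.35,170,205)
print('pipe top',tri(a,b).round(4),plane('top',a,.09).round(4),plane('side',b,.09).round(4))
E
python3 fit.py
python3 - <<'E'
from h import *
q=robot.get_state();print(q['tool_rot'].round(2)); i=robot.camera_info('wrist');print(i, -cv2.Rodrigues(i['rvec'])[0].T@i['tvec'])
for p,a in(((.53,-.13,.15),0),((.39,.26,.2),0)):
  for a in range(0,360,30):
    R=Ro.from_euler('z',a,degrees=True).as_matrix()@np.diag([1,-1,-1.]);j=robot.ik(p,R);print(p,a,None if j is None else np.round(j,2))
E
```

```text
[ 5.350e-01 -6.130e-02 -1.120e-02  5.132e-01 -1.000e-04]
[-1.4 -0.9 -0.2 -0.5 -0.3  0.1 -0.6 -0.4 -0.3  0.1 -0.7 -0.3  0.2 -2.
 -0.7  4.5  1.6 -1.7  1.4 -2.   0.7 -1.6  0.4 -0.4 -0.   0.4]
[[ 0.5343 -0.1313  0.036 ]
 [ 0.516  -0.0011  0.1068]]
[ 0.5378 -0.1348  0.0258]
[ 0.5173 -0.0032  0.103 ]
pipe top [0.3944 0.262  0.0848] [0.3918 0.2608 0.09  ] [0.3935 0.2668 0.09  ]
[[ 0.97  0.22 -0.  ]
 [ 0.22 -0.97  0.  ]
 [-0.   -0.   -1.  ]]
{'fx': 297.3186396354542, 'fy': 297.3186396354542, 'cx': 257.82599126248084, 'cy': 191.3213472604716, 'rvec': array([-2.27136391,  1.80711242,  0.26652938]), 'tvec': array([-0.62498485, -0.03084357,  0.3931143 ])} [ 0.22168481 -0.59077369  0.38462779]
(0.53, -0.13, 0.15) 0 [ 0.51  0.39 -0.39  1.87  0.19  0.92 -1.55]
(0.53, -0.13, 0.15) 30 [ 0.58  0.4  -0.49  1.87  0.23  0.92 -1.06]
(0.53, -0.13, 0.15) 60 [ 0.63  0.42 -0.55  1.87  0.27  0.93 -0.57]
(0.53, -0.13, 0.15) 90 [ 0.68  0.43 -0.62  1.87  0.3   0.94 -0.08]
(0.53, -0.13, 0.15) 120 [ 0.73  0.45 -0.69  1.86  0.34  0.95  0.42]
(0.53, -0.13, 0.15) 150 [ 0.73  0.44 -0.68  1.86  0.34  0.95  0.94]
(0.53, 
[... 487 characters left out ...]
-0.32  0.18 -0.37  2.01  0.08  0.97 -1.78]
(0.39, 0.26, 0.2) 60 [ 0.38  0.4  -1.24  1.99  0.44  1.06 -1.58]
(0.39, 0.26, 0.2) 90 [ 0.39  0.41 -1.25  1.99  0.45  1.06 -1.07]
(0.39, 0.26, 0.2) 120 [ 0.38  0.4  -1.24  1.99  0.44  1.06 -0.53]
(0.39, 0.26, 0.2) 150 [ 0.38  0.4  -1.23  1.99  0.43  1.06 -0.  ]
(0.39, 0.26, 0.2) 180 [ 0.33  0.36 -1.16  1.99  0.38  1.04  0.56]
(0.39, 0.26, 0.2) 210 [ 0.28  0.32 -1.08  1.99  0.34  1.02  1.13]
(0.39, 0.26, 0.2) 240 [ 0.28  0.32 -1.08  1.99  0.34  1.02  1.66]
(0.39, 0.26, 0.2) 270 [ 0.28  0.32 -1.08  1.99  0.34  1.02  2.18]
(0.39, 0.26, 0.2) 300 [ 0.28  0.32 -1.08  1.99  0.34  1.02  2.7 ]
(0.39, 0.26, 0.2) 330 [-1.13  0.18  0.53  2.03 -0.11  0.96 -2.64]
```

```bash
cat >> h.py <<'E'
def fish(i,P):
    K=np.array([[i['fx'],0,i['cx']],[0,i['fy'],i['cy']],[0,0,1]])
    return cv2.fisheye.projectPoints(np.array(P,float).reshape(-1,1,3),np.array(i['rvec']),np.array(i['tvec']),K,np.zeros(4))[0].reshape(-1,2)
DOWN=np.diag([1,-1,-1.])
E
python3 - <<'E'
from h import *
import pickle
robot.move_ptp([.43,-.06,.25],DOWN)
robot.pause(.2)
i=robot.camera_info('wrist');im=robot.grab_frame('wrist');pickle.dump((i,im),open('w1.pkl','wb'))
cv2.imwrite('pics/w1.png',im[:,:,::-1]);s=robot.get_state();print(s['time'],s['ee_pos'],s['qpos'].round(2))
print(fish(i,[[.534,-.131,.036],[.516,-.001,.107]]))
E
```

```text
2.575 [ 0.43003171 -0.06024503  0.24995649] [ 0.66  0.07 -0.61  2.01  0.04  1.07 -1.54]
[[313.83396715  89.99881977]
 [199.05025334 103.83071884]]
```

View pics/w1.png

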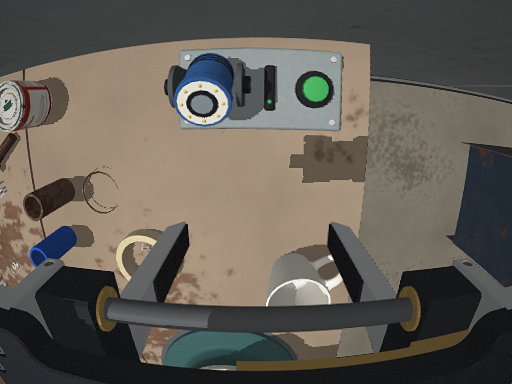

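The wrist view shows the button at (315,89), the lens at (203,103) and plate corners near (181,50), (340,50), (341,129) and (181,128), close to what the fit predicted. I'll refine it with all three views.

```bash
cat > fit2.py <<'E'
from fit import *
import pickle
i,im=pickle.load(open('w1.pkl','rb')); a=im.astype(int)
g=(a[...,1]>a[...,0]+60)&(a[...,1]>a[...,2]+40);g[:,:290]=0;g[110:]=0;g[:60]=0
b=np.argwhere(g).mean(0)[::-1]
w=np.zeros(g.shape,np.uint8);w[75:130,165:240]=(a.min(2)>190)[75:130,165:240]
n,lab,st,_=cv2.connectedComponentsWithStats(w);k=1+st[1:,4].argmax()
cn=max(cv2.findContours((lab==k).astype(np.uint8),cv2.RETR_EXTERNAL,cv2.CHAIN_APPROX_NONE)[0],key=len)
e=cv2.fitEllipse(cv2.convexHull(cn));print('btn',b,'ring',e,st[k])
W=np.array([(181,50),(340.5,50),(341,129.5),(180.5,128.5),b,e[0]])
def res2(p):
    P=model(p); return np.r_[2*(fish(i,P)-W).ravel(),(proj('top',P)-T).ravel(),.5*(proj('side',P)-S).ravel(),p[4]/.002,(p[3]-.45)/.15]
f=least_squares(res2,f.x,loss='soft_l1');print(f.x.round(4),(res2(f.x)[:12]/2).round(1));print(res2(f.x)[12:].round(1));print(model(f.x)[4:].round(4))
for l in(.3,.4,.5,.6):
    h=least_squares(lambda q:res2(np.r_[q[:3],l,q[3]])[:-1],f.x[[0,1,2,4]],loss='soft_l1');print(l,h.cost.round(1),h.x.round(4))
    # ring ellipse shape predicted
    p=np.r_[h.x[:3],l,h.x[3]];t=np.linspace(0,6.28,60);A=Ro.from_euler('zy',[p[2],-l]).as_matrix()
    C=model(p)[5]+.03*np.c_[np.cos(t),np.sin(t),0*t]@A.T
    for nm,u in(('w',fish(i,C)),('top',proj('top',C)),('side',proj('side',C))):
        E=cv2.fitEllipse(u.astype(np.float32));print(nm,np.round(E[1],1),round(E[2]),round(E[1][0]/E[1][1],3),end=' ')
    print()
for nm,box in(('top',(155,185,300,335)),('side',(143,172,245,278))):
    a=cv2.imread(f'pics/{nm}0.png').astype(int);w=np.zeros(a.shape[:2],np.uint8);s=np.s_[box[0]:box[1],box[2]:box[3]];w[s]=(a.min(2)>185)[s]
    c_=max(cv2.findContours(w,cv2.RETR_EXTERNAL,cv2.CHAIN_APPROX_NONE)[0],key=len);E=cv2.fitEllipse(cv2.convexHull(c_));print(nm,E,E[1][0]/E[1][1])
E
python3 fit2.py | tail -n +8
```

```text
pipe top [0.3944 0.262  0.0848] [0.3918 0.2608 0.09  ] [0.3935 0.2668 0.09  ]
btn [315.32695985  88.5334608 ] ring ((201.9084014892578, 102.44261169433594), (42.3838996887207, 50.685218811035156), 103.526123046875) [177  81  51  43 852]
[ 5.375e-01 -6.390e-02  1.000e-04  5.298e-01 -0.000e+00] [-3.2 -0.1  1.6  0.3 -0.3  0.4 -1.4  1.2  0.8 -1.2 -0.   0. ]
[-0.7 -1.2  0.4 -1.7  0.8 -1.2  0.5 -0.8  0.6 -1.   0.4 -0.7  0.1 -1.3
 -0.7  1.9  0.5 -1.3  0.8 -1.3  0.1 -1.2  0.3 -0.5 -0.   0.5]
[[ 0.5375 -0.1339  0.036 ]
 [ 0.5173 -0.0039  0.1065]]
0.3 26.8 [ 5.374e-01 -6.420e-02  5.000e-04 -8.200e-03]
w [55.7 58.5] 110 0.951 top [22.5 22.9] 45 0.983 side [13.7 20.2] 112 0.677 
0.4 24.5 [ 5.374e-01 -6.410e-02  5.000e-04 -4.400e-03]
w [53.5 58.4] 106 0.915 top [22.2 22.9] 52 0.968 side [14.  20.2] 120 0.694 
0.5 22.6 [ 5.375e-01 -6.390e-02  3.000e-04 -9.000e-04]
w [50.7 58.2] 103 0.871 top [21.8 22.9] 60 0.949 side [14.2 20.2] 128 0.704 
0.6 22.8 [ 5.376e-01 -6.370e-02 -4.000e-04  2.200e-03]
w [47.4 57.9] 101 0.819 top [21.1 22.9] 67 0.922 side [14.2 20.2] 136 0.707 
top ((317.47857666015625, 168.82421875), (19.02665138244629, 20.439430236816406), 67.86151123046875) 0.9308797340238302
side ((261.851318359375, 157.0065155029297), (13.944112777709961, 18.357589721679688), 136.01004028320312) 0.7595829838839049
```

Run:
```python
from h import *
robot.gripper_to(0.0)
robot.move_ptp([.5375,-.136,.12],DOWN)
robot.move_linear([.5375,-.136,.062],velocity=.1); robot.pause(.1)
print(robot.get_state()['force'])
print(robot.move_linear([.5375,-.136,.0455],velocity=.02,threshold=12))
robot.pause(.3); s=robot.get_state();print(s['ee_pos'],s['force'],s['time'])
i=robot.camera_info('wrist');cv2.imwrite('pics/w2.png',robot.grab_frame('wrist')[:,:,::-1])
robot.move_linear([.5375,-.136,.12],velocity=.1);robot.pause(.2)
robot.gripper_to(.094);print(robot.get_state()['time'])
# view pose for pipe
R=DOWN
robot.move_ptp([.31,.262,.27],R);robot.pause(.2)
import pickle
i=robot.camera_info('wrist');im=robot.grab_frame('wrist');pickle.dump((i,im),open('w3.pkl','wb'));cv2.imwrite('pics/w3.png',im[:,:,::-1])
s=robot.get_state();print(s['time'],s['ee_pos'],s['qpos'].round(2),fish(i,[[.393,.262,.09],[.393,.262,0]]))
```

```text
[-0.12957114 -0.16987659  1.98301734]
True
[ 0.53770631 -0.13608915  0.04911459] [-3.28494667  0.98049084 14.29823167] 6.5417
9.1083
11.1167 [0.31025758 0.2617702  0.26991638] [ 0.35 -0.02 -1.1   2.03 -0.02  1.12 -2.31] [[257.07718278 105.7354546 ]
 [257.25809513 105.49252919]]
```

View pics/w3.png

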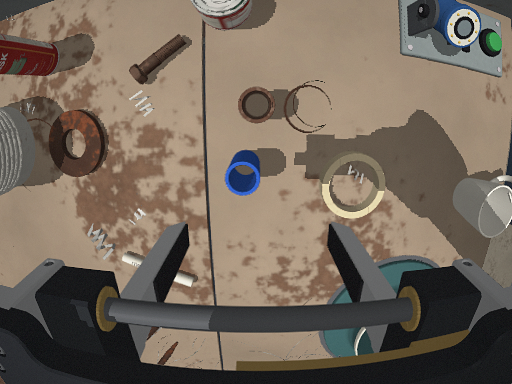

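View pics/w2.png

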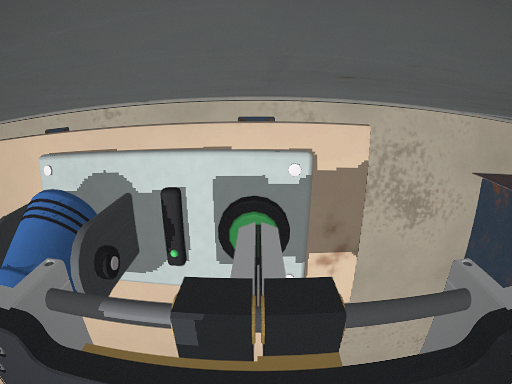

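The button image shows it pressed right down: 14 N at the expected stop height. The pipe view shows the brown pipe's mouth at about (257,105), against a prediction of (257,106), so I grasp it now.

Run:
```python
from h import *
l=.55;A=Ro.from_euler('y',-l).as_matrix();ax=A[:,2];L=np.array([.5375-.04*np.sin(l),-.0039,.072+.04*np.cos(l)]);RF=A@DOWN
print(ax,L,robot.ik(L+.245*ax,RF),robot.ik(L+.145*ax,RF))
x,y=.394,.262
robot.move_ptp([x,y,.2],DOWN)
robot.move_linear([x,y,.065],velocity=.12)
robot.gripper_to(.03); s=robot.get_state();print(s['opening'],s['grasp_force'],s['time'])
robot.move_linear([x,y,.25],velocity=.12);robot.pause(.2)
s=robot.get_state();print(s['opening'],s['grasp_force'],s['force'],s['time'],s['qpos'].round(2))
print(robot.ik(L+.245*ax,RF),robot.ik(L+.145*ax,RF))
cv2.imwrite('pics/w4.png',robot.grab_frame('wrist')[:,:,::-1])
```

```text
[-0.52268723 -0.          0.85252452] [ 0.51659251 -0.0039      0.10610098] None [ 0.66175616 -0.22166493 -0.65815265  2.39993418 -0.33464589  0.38286996
 -1.31640214]
0.041653310620878174 29.98344954146887 13.9083
0.04157914750267417 29.97768079636444 [-0.05868185  0.01060019 -2.56199098] 15.8 [ 0.36  0.28 -1.16  1.92  0.28  1.12 -2.48]
None [ 0.57657858 -0.21294523 -0.58699751  2.40174213 -0.27407577  0.37775127
 -1.37665287]
```

View pics/w4.png

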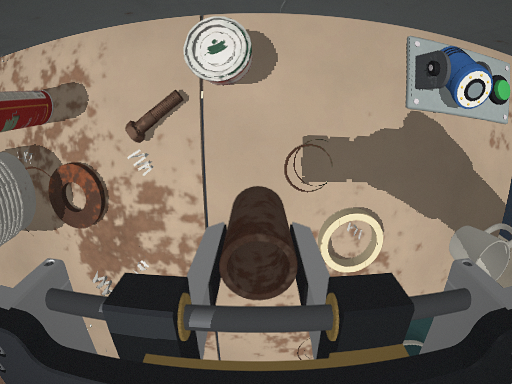

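The pipe sits upright in the fingers: mouth at (259,265) and foot edge at (258,187), as expected for a straight grip. The bystanders haven't moved. The far point along the lens axis is out of reach, so I'll slide in sideways along y at the final height, which keeps the pipe 80 mm off the lens plane.

Run:
```python
from h import *
l=.55;A=Ro.from_euler('y',-l).as_matrix();ax=A[:,2];L=np.array([.5375-.04*np.sin(l),-.0039,.072+.04*np.cos(l)]);RF=A@DOWN
F=L+.143*ax;W=F+[0,.15,.01];print(F,robot.ik(W,RF))
try: robot.move_ptp(W,RF)
except robot.PlanningError as e: print('W',e)
try: robot.move_linear(F,velocity=.08,frame=RF)
except robot.PlanningError as e: print('F',e)
robot.pause(.5);s=robot.get_state();print(s['ee_pos'],s['tool_rot'].round(3),s['opening'],s['grasp_force'],s['time'],s['qpos'].round(2))
for n in('side','top'):cv2.imwrite(f'pics/{n}5.png',robot.grab_frame(n)[:,:,::-1])
t=cv2.imread('pics/top5.png');q=cv2.imread('pics/side5.png')
z=lambda im,x,y,w,h:cv2.resize(im[y:y+h,x:x+w],(400,400),interpolation=cv2.INTER_CUBIC)
cv2.imwrite('pics/c5.png',np.hstack([z(t,270,130,110,110),z(q,210,80,120,120)]))
print(proj('side',[L,L+.08*ax,L+.17*ax]),proj('top',[L,L+.08*ax,L+.17*ax]))
```

```text
[ 0.44184824 -0.0039      0.22801199] [ 0.61600329 -0.20392028 -1.06094143  2.31406992  0.15756424  0.43808578
 -2.17791196]
[ 0.44184031 -0.00389012  0.22798895] [[ 0.853  0.     0.523]
 [ 0.    -1.     0.   ]
 [ 0.523 -0.    -0.853]] 0.04174985181261329 29.978559914816287 19.1667 [ 0.39 -0.19 -0.43  2.41 -0.15  0.37 -1.5 ]
[[262.53239634 155.82607072]
 [275.7154855  140.7982757 ]
 [292.09012845 122.13233368]] [[318.01184049 168.74188608]
 [322.48513047 177.63127816]
 [328.45222853 189.4891891 ]]
```

View pics/c5.png

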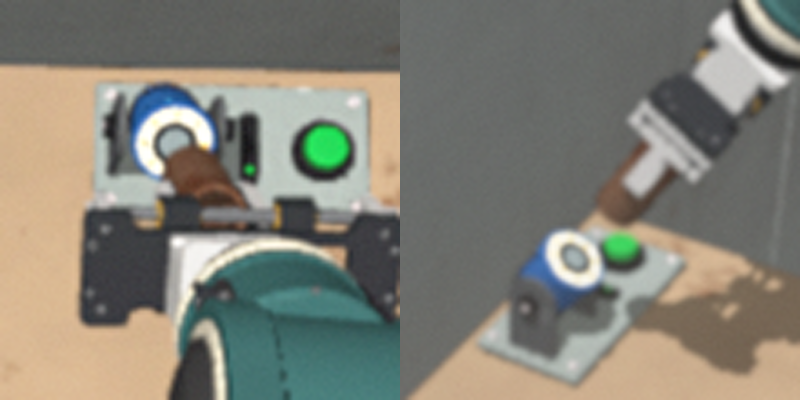

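The crops show the pipe lined up with the ring light. Its foot is at top (322,177) and side (276.6,141), matching the targets (322.5,177.6) and (275.7,140.8). The button is up.

```bash
python3 -c "
from rig import robot
print(robot.sign_off())"
```

```text
the job is handed in; nothing more can be done
None
```

I pressed and released the start button, then handed the job in with the rusty pipe held still in line with the lens axis, its standing end about 80 mm from the lens; the hand-in did not report a verdict.

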